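# Turn over the leaf of the wider drinks menu

### The job

Turn over the leaf of the wider of the two drinks menus: push it up from under its overhanging near edge, over the spine, and press it down until it lies completely flat on the far side. Do it gently, without flinging the leaf and without lifting or shoving the stand about; leave the narrower menu, the glasses, bottles and bottle opener as they are.

Things in the scene. Friction and masses are not known exactly. Their poses are not given: they have to be found in the camera images.
- wide_stand: the wider drinks menu: free-standing, 1.6 kg; wooden plinth 100 mm deep (x), 180 mm wide (y), top 56 mm above the table, on a steel foot plate 130 mm deep, 8 mm thick. Origin: centre of the underside; x points to the far side, y along the spine, z up. Its spine (hinge line) is a brass rod parallel to y, 60 mm straight above the origin
- wide_leaf (a joint): angle of the wider menu's leaf about the spine: 0 = flat on the near (-x) side of the plinth, pi/2 = upright, pi (3.14, its stop) = flat on the far (+x) side. The hinge is stiff: the leaf stays at whatever angle it is left; about 2 N at the free edge turns it
- wide_edge (a point): middle of the free edge of the wider menu's leaf, half-way through its thickness; moves with the leaf. The leaf: a rigid board 110 mm from spine to free edge, 160 mm wide, 6 mm thick, about 0.12 kg, pale plywood with a paper panel on each face; flat, its middle plane is 60 mm above the table and its outer 60 mm overhang the plinth, open below
- narrow_stand: the narrower drinks menu: free-standing, 1.6 kg; wooden plinth 100 mm deep (x), 110 mm wide (y), top 56 mm above the table, on a steel foot plate 130 mm deep, 8 mm thick. Origin: centre of the underside; x points to the far side, y along the spine, z up. Its spine (hinge line) is a brass rod parallel to y, 60 mm straight above the origin
- narrow_leaf (a joint): angle of the narrower menu's leaf about the spine: 0 = flat on the near (-x) side of the plinth, pi/2 = upright, pi (3.14, its stop) = flat on the far (+x) side. The hinge is stiff: the leaf stays at whatever angle it is left; about 2 N at the free edge turns it
- narrow_edge (a point): middle of the free edge of the narrower menu's leaf, half-way through its thickness; moves with the leaf. The leaf: a rigid board 110 mm from spine to free edge, 90 mm wide, 6 mm thick, about 0.12 kg, pale plywood with a paper panel on each face; flat, its middle plane is 60 mm above the table and its outer 60 mm overhang the plinth, open below
- tumbler_mid (a point): plain glass tumbler, 60 mm wide and 80 mm tall, standing between or beside the two menus; point half-way up
- wineglass_mid (a point): stemmed glass standing upside down beyond the menus, 76 mm wide, 164 mm tall; point half-way up
- bottle_left_mid (a point): small bottle, 60 mm wide, 200 mm tall, to the left (+y) of the menus; point half-way up
- bottle_right_mid (a point): the same kind of bottle to the right (-y) of the menus; point half-way up
- opener_mid (a point): bottle opener lying flat beyond the menus, 125 mm long, 12 mm high; point at its middle

How it is judged:
By the outcome, as a careful person would: the job done as asked, in the order asked, and still so for the second after the job is handed in, with the robot touching nothing.
It also fails if it takes over 48 s, if anything falls off the work surface, if the arm or the gripper's body presses on something with over 40 N, if the wrist force passes 120 N, or if a joint passes its speed limit or range.

### The arm

A 6-joint arm with a two-finger parallel gripper is mounted at the origin on the work surface. World frame = base frame: x ahead of the robot, y to its left, z up, the work surface at z = 0. Lengths are in m, angles in degrees, forces in N, time in s.
With the tool pointing down it reaches from about 0.3 to 0.75 m from the base axis. Payload 8.5 kg.
Tool frame: the origin (TCP) lies at the very end of the fingers, on their centre line; the grasp point (between the pads) lies 19 mm behind it; z points along the fingers, y is the direction in which the jaws open and shut (so a half turn about z gives the same grasp; the last joint's range is limited). The gripper opens to 85 mm and grips with 20 to 120 N. Pads are 22 mm wide; open, the fingers measure 114 mm over their backs; the gripper's body (76 mm by 85 mm) begins 54 mm behind the grasp point. The pads swing forward as they close: fully open they stand 13 mm farther back than shut.
Start: joints at [61.347, 21.807, 74.336, -0, 83.858, -12.336], TCP at [0.155, 0.528, 0.231] pointing down, gripper open.
Joint ranges: [-178.18, 178.18], [-50.72, 133.34], [12.68, 142.11], [-81.47, 261.47], [9.98, 163.14], [-165.26, 165.26]. Speed limits (degrees/s): [136.94, 136.94, 180, 180, 180, 180].

### API

Orientations are given as a 3x3 rotation matrix whose columns are the frame's x, y, z axes.
In Python, from rig import env, vision, close_job, spotter gives the robot as it stands. The module is installed in compiled form; this text tells all that it offers.
- The arm moves only by the tool jog_arm, never from a script. Its argument "plan" is a list that holds one entry, the list of rows, each a list of 6 numbers: the shift along the tool's x, y, z in units of 40 mm (1.0 is 40 mm), then the turn, a rotation vector about the tool's x, y, z in units of 0.15 rad (1.0 is 0.15 rad). A call has 1 to 10 rows; each row shifts and turns the commanded pose from where the row before left it, along the tool's axes as they then stand; what a row does not reach is not made up. A row lasts 1/10 s, in which the tool goes at most 50 mm and 8.59 degrees, less where a joint would pass 70% of its speed; a pose out of reach is approached as far as the arm can. A call with a number of a shift or a turn outside -1 to 1 is refused whole. A call with a gripper value outside its range is refused whole. "grip" is the opening, from -1 (shut) to 1 (fully open), set as the call begins (left out, the last holds). The fingers move at their own pace and stop on an object; "squeeze" is the grip in N (left out, the last holds). Time passes only in rows, so rows that do not move let the fingers close. It gives the time, the measured TCP pose, the force and the opening at its end, in the units of the state.
- env.observe(): the state, without advancing time (a new reading comes with each control period).
- vision.get_image(name): name is "side" or "top"; returns (picture, depth): 480x640x3 uint8, red, green, blue; 480x640 float32, m along the optical axis (not along the pixel's ray), 0 where there is no reading.
- vision.camera_info(name): a dict with "fx", "fy", "cx", "cy" (pixels), "rvec" (rotation vector, rad) and "tvec" (3), from world to camera coordinates, as OpenCV has them. Camera axes: x right, y down, z forward; pixel columns grow to the right and rows downward; lengths in m; the calibration is good to about 2 mm. A picture is of the moment at which its call begins. camera_info takes no time and is no camera call.
- close_job(): hands the job in, once; it reports no verdict.
Trained networks look in the newest picture that a camera, given by its name, has taken for a name from the list of things; names that differ only in an ending like _2 or _b are one class to them, and where a whole thing is asked for, a point or a joint stands for the part that bears it (a point fixed in the world has none). Each returns a list of dicts, best first, with "score" (0 to 1); they miss things now and then, are a little off and sometimes report something else, mostly with a low value. They report only what shows in the picture. A call takes as long as a camera call.
- spotter.trace(camera, query): "pixels" (480x640 bool, what is visible of it) and "rect" ([left, top, right, bottom] in pixels, round what is visible of it).
The state is a dict: "time_s": time; "q": joint angles; "qvel": joint speeds; "joint_efforts": joint torques, N m; "position": TCP position; "tool_rot": TCP orientation; "ft_force": force on the tool from outside, world axes, zero at the start; "wrist_torque": the same for the moment, N m; "grip_width": finger opening in m.
Only numpy, scipy, OpenCV 4.12 (cv2) and the standard library are available. Lean on these libraries where they do the work, as an engineer would, in place of code of your own. Each camera call takes 0.05 s, during which the arm holds its last target.

## Working session

There is one attempt and no reset: what is moved stays moved. The work goes in short steps, Python scripts to look and compute and a tool call to move; the robot and the scene stay as the last step left them, time stands still between calls to the robot, and variables do not carry over. Pictures are saved under pics/ and viewed, and the job is handed in when it is done.

Besides the shell and the picture viewer there is one more tool, called after ">>>" as a command line: name --argument value ..., lists and objects as JSON in quotes. jog_arm: Moves the arm, as the interface text tells. Its arguments: {"type":"object","properties":{"plan":{"type":"array"},"grip":{"type":"number"},"squeeze":{"type":"number"}},"required":["plan"]}

```bash
ls; mkdir -p pics; cat > h.py <<'E'
import numpy as np, cv2
from rig import env, vision, close_job, spotter
def cam(n):
    c=vision.camera_info(n);R,_=cv2.Rodrigues(np.array(c['rvec'],float));return c,R,np.array(c['tvec'],float).ravel()
def cloud(n,d):
    c,R,t=cam(n);v,u=np.mgrid[:480,:640]
    p=np.stack([(u-c['cx'])/c['fx']*d,(v-c['cy'])/c['fy']*d,d],-1)
    w=(p-t)@R; w[d==0]=np.nan; return w
def save(n,im): cv2.imwrite('pics/'+n,im[:,:,::-1])
E
python3 - <<'E'
from h import *
s=env.observe();print(s['time_s'],s['position'],s['tool_rot'],s['ft_force'],s['grip_width'])
for n in ('top','side'):
    im,d=vision.get_image(n);save(n+'0.png',im);w=cloud(n,d);np.save(n+'0.npy',w)
    c,R,t=cam(n);print(n,'cam pos',-R.T@t,'fwd',R[2])
    for q in ('wide_stand','wide_leaf','narrow_stand','tumbler_mid','wineglass_mid','bottle_left_mid','bottle_right_mid','opener_mid'):
        r=spotter.trace(n,q)
        for k in r[:2]:
            p=w[k['pixels']];p=p[~np.isnan(p[:,0])]
            print(q,round(k['score'],2),k['rect'],len(p), np.round(np.percentile(p,[2,50,98],axis=0),3).tolist() if len(p) else '')
E
```

```text
pics
0.0 [0.15438667 0.52758034 0.2306885 ] [[-9.59709740e-01  2.80992276e-01 -7.46053258e-04]
 [ 2.80993046e-01  9.59708929e-01 -1.29610888e-03]
 [ 3.51797389e-04 -1.45352409e-03 -9.99998882e-01]] [ 0.24777575  0.91206673 -0.99559256] 0.08535451341947517
top cam pos [0.39072114 0.01671378 1.22873448] fwd [ 2.07415582e-01  9.53561744e-04 -9.78252456e-01]
wide_stand 0.68 [372.8, 233.4, 468.1, 313.4] 5391 [[0.457, -0.317, 0.009], [0.537, -0.23, 0.071], [0.624, -0.14, 0.096]]
wide_stand 0.46 [288.4, 264.0, 332.5, 312.2] 1843 [[0.452, -0.018, 0.064], [0.503, 0.026, 0.074], [0.558, 0.069, 0.083]]
wide_leaf 0.86 [385.5, 253.6, 472.0, 312.9] 3193 [[0.453, -0.321, 0.064], [0.507, -0.241, 0.082], [0.565, -0.164, 0.097]]
wide_leaf 0.21 [504.3, 229.2, 559.3, 258.6] 1240 [[0.569, -0.499, 0.004], [0.592, -0.467, 0.128], [0.623, -0.451, 0.203]]
narrow_stand 0.87 [286.6, 242.8, 339.0, 315.2] 3165 [[0.453, -0.033, 0.009], [0.533, 0.022, 0.068], [0.619, 0.072, 0.083]]
tumbler_mid 0.62 [191.2, 244.5, 223.1, 270.5] 618 [[0.555, 0.238, 0.003], [0.587, 0.273, 0.043], [0.608, 0.293, 0.084]]
wineglass_mid 
[... 850 characters left out ...]
, 317.6, 292.0] 2700 [[0.454, -0.042, 0.003], [0.536, -0.006, 0.056], [0.616, 0.066, 0.079]]
tumbler_mid 0.76 [269.8, 193.3, 289.4, 226.6] 594 [[0.554, 0.233, -0.002], [0.581, 0.246, 0.053], [0.624, 0.395, 0.08]]
wineglass_mid 0.83 [364.5, 182.5, 395.8, 249.8] 1175 [[0.784, 0.054, -0.001], [0.814, 0.073, 0.071], [0.887, 0.231, 0.165]]
bottle_left_mid 0.82 [262.5, 125.4, 282.7, 183.6] 962 [[0.561, 0.447, 0.0], [0.587, 0.458, 0.092], [0.619, 0.491, 0.199]]
bottle_right_mid 0.64 [352.4, 379.4, 390.7, 475.6] 2594 [[0.568, -0.514, 0.01], [0.59, -0.5, 0.122], [0.62, -0.473, 0.2]]
opener_mid 0.71 [365.9, 272.3, 387.6, 303.5] 255 [[0.747, -0.139, -0.0], [0.758, -0.086, 0.01], [0.774, -0.031, 0.014]]
```

View pics/top0.png

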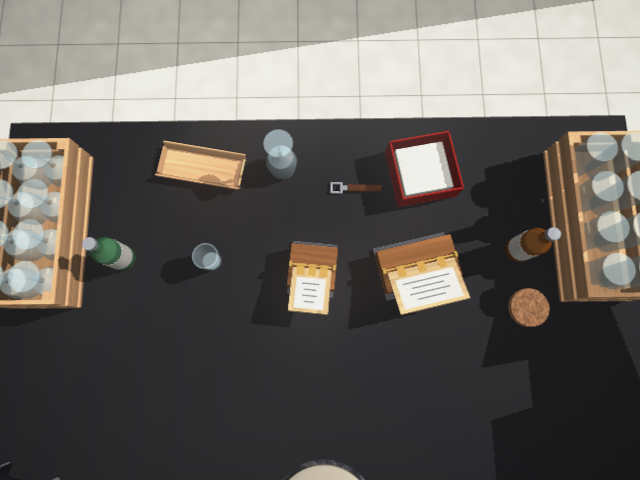

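View pics/side0.png

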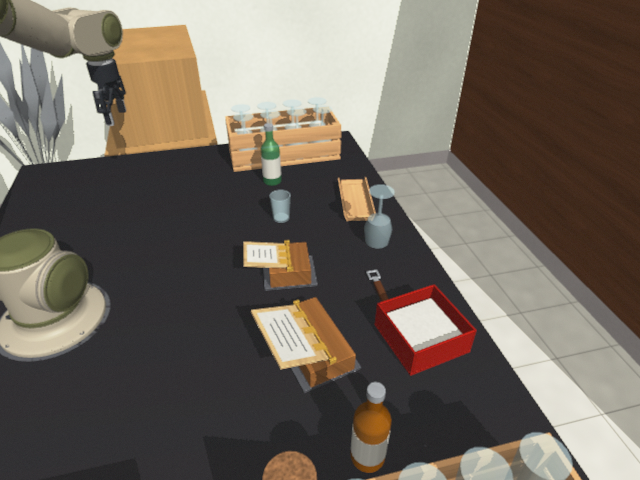

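```bash
python3 - <<'E'
from h import *
w=np.load('top0.npy')
# leaf faces: region
for name,ylo,yhi in (('wide',-.36,-.11),('narrow',-.06,.1)):
    P=w[(w[...,1]>ylo)&(w[...,1]<yhi)&(w[...,0]>.42)&(w[...,0]<.68)&(w[...,2]>.03)]
    for a in np.arange(.44,.66,.01):
        q=P[(P[:,0]>=a)&(P[:,0]<a+.01)]
        if len(q)>5: print(name,round(a,2),len(q),np.round([q[:,1].min(),q[:,1].max(),np.median(q[:,2])],3), np.round(np.polyfit(q[:,1],q[:,2],1)[0],3))
    Q=w[(w[...,1]>ylo)&(w[...,1]<yhi)&(w[...,0]>.42)&(w[...,0]<.70)&(w[...,2]>.005)&(w[...,2]<.03)]
    print(np.round(np.percentile(Q,[1,50,99],axis=0),3))
E
```

```text
wide 0.44 34 [-0.207 -0.173  0.095] -0.012
wide 0.45 138 [-0.251 -0.171  0.095] -0.021
wide 0.46 222 [-0.299 -0.168  0.093] -0.045
wide 0.47 307 [-0.33  -0.166  0.092] -0.055
wide 0.48 332 [-0.329 -0.164  0.089] -0.066
wide 0.49 337 [-0.327 -0.152  0.086] -0.121
wide 0.5 346 [-0.325 -0.149  0.082] -0.129
wide 0.51 359 [-0.322 -0.147  0.079] -0.12
wide 0.52 331 [-0.319 -0.145  0.076] -0.117
wide 0.53 341 [-0.327 -0.143  0.073] -0.093
wide 0.54 325 [-0.326 -0.14   0.07 ] -0.082
wide 0.55 331 [-0.324 -0.138  0.066] -0.093
wide 0.56 323 [-0.321 -0.136  0.06 ] -0.082
wide 0.57 339 [-0.318 -0.133  0.058] -0.046
wide 0.58 333 [-0.317 -0.132  0.058] -0.02
wide 0.59 298 [-0.316 -0.132  0.058] -0.004
wide 0.6 211 [-0.311 -0.175  0.058] 0.005
wide 0.61 134 [-0.31  -0.219  0.058] -0.011
wide 0.62 42 [-0.308 -0.262  0.057] -0.022
[[ 0.427 -0.359  0.005]
 [ 0.614 -0.194  0.007]
 [ 0.697 -0.112  0.027]]
narrow 0.44 27 [-0.013  0.016  0.081] -0.005
narrow 0.45 162 [-0.014  0.074  0.081] 0.016
narrow 0.46 163 [-0.014  0.074  0.08 ] 0.013
narrow 0.47 192 [-0.017  0.074  0.078] 0.026
narrow 0.48 165 [-0.017  0.072  0.077] 0.013
narrow 0.49 175 [-0.017  0.072  0.075] 0.024
narrow 0.5 201 [-0.029  0.07   0.073] 0.117
narrow 0.51 186 [-0.029  0.077  0.071] 0.025
narrow 0.52 203 [-0.032  0.077  0.07 ] 0.008
narrow 0.53 213 [-0.032  0.077  0.068] 0.014
narrow 0.54 202 [-0.035  0.075  0.067] 0.014
narrow 0.55 189 [-0.035  0.075  0.065] -0.013
narrow 0.56 190 [-0.035  0.072  0.059] 0.061
narrow 0.57 196 [-0.038  0.072  0.058] 0.0
narrow 0.58 197 [-0.038  0.07   0.058] -0.002
narrow 0.59 196 [-0.038  0.07   0.058] -0.004
narrow 0.6 140 [-0.038  0.07   0.058] 0.013
narrow 0.61 14 [0.032 0.067 0.056] 0.028
[[ 0.425 -0.058  0.005]
 [ 0.62   0.016  0.006]
 [ 0.698  0.099  0.013]]
```

```bash
python3 - <<'E'
from h import *
w=np.load('top0.npy')
for ylo,yhi in ((-.36,-.11),(-.06,.1)):
    P=w[(w[...,1]>ylo)&(w[...,1]<yhi)&(w[...,0]>.42)&(w[...,0]<.68)&(w[...,2]>.045)]
    T=P[np.abs(P[:,2]-.058)<.003]; T=T[T[:,0]>.57]
    print('plinth far',cv2.minAreaRect((T[:,:2]*1000).astype(np.float32)))
    print(cv2.boxPoints(cv2.minAreaRect((T[:,:2]*1000).astype(np.float32))))
    L=P[P[:,2]>.072]
    best=None
    rng=np.random.default_rng(0)
    for _ in range(400):
        a=L[rng.choice(len(L),3,False)];n=np.cross(a[1]-a[0],a[2]-a[0]);l=np.linalg.norm(n)
        if l<1e-6: continue
        n/=l;m=np.abs((L-a[0])@n)<.002
        if best is None or m.sum()>best.sum(): best=m
    Q=L[best];c=Q.mean(0);n=np.linalg.svd(Q-c)[2][2];n*=np.sign(n[2])
    print('leaf n',n,'tilt',np.degrees(np.arccos(n[2])),'downhill az',np.degrees(np.arctan2(n[1],n[0])),len(Q))
    u=np.array([n[0],n[1],0]);u/=np.linalg.norm(u);yv=np.array([-u[1],u[0],0]);xv=np.cross(yv,n)
    r=cv2.minAreaRect(np.stack([(Q-c)@xv,(Q-c)@yv],1).astype(np.float32)*1000);print(r)
    for b in cv2.boxPoints(r)/1000: print(np.round(c+b[0]*xv+b[1]*yv,4))
E
```

```text
plinth far ((583.7199096679688, -223.89859008789062), (59.87639617919922, 180.47207641601562), 11.107686996459961)
[[ 536.95825 -141.12067]
 [ 571.7268  -318.2119 ]
 [ 630.48157 -306.6765 ]
 [ 595.713   -129.58527]]
leaf n [0.2736683  0.05982749 0.95996163] tilt 16.26805452820762 downhill az 12.331604860617572 1693
((2.818218231201172, 0.123046875), (93.41812133789062, 159.8766632080078), 0.2418830245733261)
[ 0.4415 -0.1746  0.097 ]
[ 0.4763 -0.3306  0.0968]
[ 0.5638 -0.3111  0.0706]
[ 0.5291 -0.155   0.0708]
plinth far ((589.3455200195312, 16.533447265625), (110.01359558105469, 40.832027435302734), 86.25206756591797)
[[565.3775   -37.02117 ]
 [606.12225  -39.69024 ]
 [613.31354   70.088066]
 [572.5688    72.75713 ]]
leaf n [ 0.13495029 -0.01016266  0.99080025] tilt 7.777842026320717 downhill az -4.306627588989606 770
((7.818290710449219, -0.05975341796875), (89.80081176757812, 83.35248565673828), 87.86260223388672)
[ 0.4451 -0.013   0.082 ]
[ 0.5271 -0.0223  0.0707]
[0.5372 0.0669 0.0702]
[0.4551 0.0762 0.0815]
```

```bash
cat > plan.py <<'E'
from h import *
from scipy.spatial.transform import Rotation as Ro
PSI=np.radians(12.3); X=np.array([np.cos(PSI),np.sin(PSI),0]);Y=np.array([-X[1],X[0],0]);Z=np.array([0,0,1.])
O=np.array([.562,-.2295,0])
def ws(xs,z,ys=0): return O+xs*X+ys*Y+z*Z
def orient(pdeg,psi=PSI):
    p=np.radians(pdeg);zt=np.cos(p)*X-np.sin(p)*Z;yt=-Y;return np.stack([np.cross(yt,zt),yt,zt],1)
def rows(p0,R0,targets):
    """targets: list of (pos,R) one per row"""
    p=p0.copy();R=R0.copy();out=[]
    for tp,tR in targets:
        dx=np.round(R.T@(tp-p)/.04,2); dr=np.round(Ro.from_matrix(R.T@tR).as_rotvec()/.15,2)
        p=p+R@(dx*.04);R=R@Ro.from_rotvec(dr*.15).as_matrix();out.append(dx.tolist()+dr.tolist())
    for i in range(0,len(out),10): print(str(out[i:i+10]).replace(' ',''))
    a=np.array(out);print('max',abs(a).max(0),'shift mm',np.linalg.norm(a[:,:3],axis=1).max()*40,'rot deg',np.degrees(np.linalg.norm(a[:,3:],axis=1).max()*.15));return p,R
E
python3 - <<'E'
from plan import *
s=env.observe();p0=np.array(s['position']);R0=np.array(s['tool_rot'])
y0=np.arctan2(R0[1,1],R0[0,1]) # tool y dir angle
R1=orient(90);y1=np.arctan2(R1[1,1],R1[0,1]);print(np.degrees([y0,y1]))
d=(y1-y0); d= d if d<0 else d-2*np.pi
print(np.degrees(d))
N=20;A=p0;B=np.array([.32,.13,.22]);C=ws(-.17,.2)
T=[]
for i in range(1,N+1):
    f=i/N; pos=A+(B-A)*f*2 if f<=.5 else B+(C-B)*(f*2-1)
    T.append((pos,Ro.from_rotvec([0,0,d*f]).as_matrix()@R0))
print(T[-1],R1)
rows(p0,R0,T)
E
```

```text
[ 73.68467394 -77.7       ]
-151.38467394271424
(array([ 0.39590225, -0.26571517,  0.2       ]), array([[ 9.77045574e-01,  2.13030386e-01,  1.14560810e-05],
       [ 2.13030386e-01, -9.77045574e-01,  1.59649729e-05],
       [ 1.45941376e-05, -1.31580128e-05, -1.00000000e+00]])) [[ 9.77045574e-01  2.13030386e-01  5.98267868e-17]
 [ 2.13030386e-01 -9.77045574e-01  1.30443490e-17]
 [ 6.12323400e-17 -0.00000000e+00 -1.00000000e+00]]
[[-0.68,-0.84,0.03,-0.0,0.0,0.88],[-0.78,-0.74,0.03,-0.0,0.0,0.88],[-0.87,-0.63,0.02,-0.0,0.0,0.88],[-0.95,-0.52,0.03,-0.0,0.0,0.88],[-1.0,-0.38,0.03,-0.0,0.0,0.88],[-1.05,-0.25,0.03,-0.0,0.0,0.88],[-1.07,-0.1,0.03,-0.0,0.0,0.89],[-1.08,0.03,0.03,-0.0,0.0,0.88],[-1.06,0.18,0.02,-0.0,0.0,0.88],[-1.03,0.32,0.03,-0.0,0.0,0.88]]
[[-0.98,0.22,0.05,-0.0,0.0,0.88],[-0.95,0.35,0.05,-0.0,0.0,0.88],[-0.89,0.48,0.05,-0.0,0.0,0.88],[-0.82,0.58,0.05,0.0,0.0,0.88],[-0.73,0.69,0.05,0.0,0.0,0.88],[-0.64,0.78,0.05,0.0,0.0,0.88],[-0.53,0.86,0.05,0.0,0.0,0.88],[-0.41,0.92,0.05,0.0,0.0,0.88],[-0.29,0.96,0.05,0.0,0.0,0.88],[-0.16,1.0,0.05,0.0,0.0,0.88]]
max [1.08 1.   0.05 0.   0.   0.89] shift mm 43.336820372519256 rot deg 7.64898656499649
```

>>> jog_arm --plan '[[[-0.68,-0.84,0.03,0,0,0.88],[-0.78,-0.74,0.03,0,0,0.88],[-0.87,-0.63,0.02,0,0,0.88],[-0.95,-0.52,0.03,0,0,0.88],[-1.0,-0.38,0.03,0,0,0.88],[-1.0,-0.25,0.03,0,0,0.88],[-1.0,-0.1,0.03,0,0,0.89],[-1.0,0.03,0.03,0,0,0.88],[-1.0,0.18,0.02,0,0,0.88],[-1.0,0.32,0.03,0,0,0.88]]]' --grip -1 --squeeze 40

```text
time_s: 1.9
position: [0.3162, 0.1392, 0.2204]
tool_rot: [[0.041, 0.999, 0.001], [0.999, -0.041, 0.0], [0.0, 0.001, -1.0]]
ft_force: [1.1, 0.3, 0.8]
grip_width: -0.0002
```

```bash
python3 - <<'E'
from plan import *
s=env.observe();p0=np.array(s['position']);R0=np.array(s['tool_rot']);print(s['time_s'],p0,np.round(s['q'],1),s['grip_width'])
print(R0)
d=Ro.from_matrix(orient(90)@R0.T).as_rotvec();print(d)
N=11;C=ws(-.17,.2)
rows(p0,R0,[(p0+(C-p0)*i/N,Ro.from_rotvec(d*i/N).as_matrix()@R0) for i in range(1,N+1)])
E
```

```text
1.9 [0.31616837 0.13922452 0.22040023] [  3.9   1.3 103.5   0.   75.1   6.2] -0.00018750406044282285
[[ 4.05872113e-02  9.99175404e-01  1.09065509e-03]
 [ 9.99175986e-01 -4.05873665e-02  1.20481818e-04]
 [ 1.64649287e-04  1.08486635e-03 -9.99999398e-01]]
[ 6.14807118e-04  1.00788081e-03 -1.31552224e+00]
[[-0.91,0.22,0.05,0.0,-0.0,0.8],[-0.88,0.32,0.04,0.0,-0.0,0.79],[-0.84,0.43,0.05,0.0,-0.0,0.8],[-0.77,0.53,0.05,0.0,-0.0,0.8],[-0.71,0.61,0.04,0.0,-0.0,0.8],[-0.63,0.7,0.05,0.0,-0.0,0.79],[-0.55,0.76,0.05,0.0,-0.0,0.8],[-0.45,0.82,0.04,0.0,-0.01,0.8],[-0.34,0.87,0.05,0.0,0.0,0.8],[-0.24,0.91,0.05,0.0,0.0,0.79]]
[[-0.13,0.93,0.04,0.0,0.0,0.8]]
max [0.91 0.93 0.05 0.   0.01 0.8 ] shift mm 37.79947089576784 rot deg 6.876030668522112
```

>>> jog_arm --plan '[[[-0.91,0.22,0.05,0,0,0.8],[-0.88,0.32,0.04,0,0,0.79],[-0.84,0.43,0.05,0,0,0.8],[-0.77,0.53,0.05,0,0,0.8],[-0.71,0.61,0.04,0,0,0.8],[-0.63,0.7,0.05,0,0,0.79],[-0.55,0.76,0.05,0,0,0.8],[-0.45,0.82,0.04,0,0,0.8],[-0.34,0.87,0.05,0,0,0.8],[-0.24,0.91,0.05,0,0,0.79]]]'

```text
time_s: 2.9
position: [0.3903, -0.2286, 0.2013]
tool_rot: [[0.945, 0.328, 0.0], [0.328, -0.945, -0.0], [0.0, 0.0, -1.0]]
ft_force: [-0.2, 0.0, -0.1]
grip_width: -0.0002
```

```bash
cat > go.py <<'E'
from plan import *
import sys
# usage: pitch xs z N : straight plan
pd,xs,z,N=map(float,sys.argv[1:5]);N=int(N)
s=env.observe();p0=np.array(s['position']);R0=np.array(s['tool_rot']);print(s['time_s'],p0,'q',np.round(s['q'],1),'f',np.round(s['ft_force'],1))
rel=p0-O;print('stand frame',rel@X,rel@Y,rel[2],'pitch',np.degrees(np.arcsin(-R0[2,2])))
d=Ro.from_matrix(orient(pd)@R0.T).as_rotvec();C=ws(xs,z)
rows(p0,R0,[(p0+(C-p0)*i/N,Ro.from_rotvec(d*i/N).as_matrix()@R0) for i in range(1,N+1)])
E
python3 go.py 50 -.17 .12 7
```

```text
2.9 [ 0.3903243  -0.22861211  0.20134675] q [-45.4  13.6  91.9   0.   74.4  25.4] f [-0.2  0.  -0.1]
stand frame -0.16754583772849962 0.03743965168879857 0.2013467531882468 pitch 89.97730902274587
[[-0.02,0.13,0.29,-0.04,0.66,0.11],[-0.06,0.13,0.29,-0.04,0.67,0.11],[-0.07,0.13,0.28,-0.04,0.66,0.11],[-0.11,0.13,0.27,-0.04,0.67,0.11],[-0.12,0.13,0.27,-0.04,0.66,0.11],[-0.16,0.13,0.25,-0.04,0.66,0.11],[-0.17,0.13,0.23,-0.04,0.67,0.11]]
max [0.17 0.13 0.29 0.04 0.67 0.11] shift mm 12.96148139681572 rot deg 5.8454332511882505
```

>>> jog_arm --plan '[[[-0.02,0.13,0.29,-0.04,0.66,0.11],[-0.06,0.13,0.29,-0.04,0.67,0.11],[-0.07,0.13,0.28,-0.04,0.66,0.11],[-0.11,0.13,0.27,-0.04,0.67,0.11],[-0.12,0.13,0.27,-0.04,0.66,0.11],[-0.16,0.13,0.25,-0.04,0.66,0.11],[-0.17,0.13,0.23,-0.04,0.67,0.11]]]'

```text
time_s: 3.6
position: [0.3959, -0.2646, 0.1201]
tool_rot: [[0.745, 0.216, 0.631], [0.166, -0.976, 0.138], [0.646, 0.002, -0.763]]
ft_force: [1.3, -0.4, -0.6]
grip_width: -0.0002
```

```bash
python3 go.py 45 -.15 .05 5; python3 - <<'E'
from h import *
for n in ('top','side'):
    im,d=vision.get_image(n);save(n+'1.png',im)
E
```

```text
3.6 [ 0.39587441 -0.26464079  0.12010716] q [-70.1  19.8 114.4  52.7  53.6 -28.3] f [ 1.3 -0.4 -0.6]
stand frame -0.16979833002111702 0.0010556454852455092 0.12010715641102851 pitch 49.77203321850293
[[-0.15,0.0,0.33,-0.0,0.11,0.01],[-0.16,0.01,0.33,-0.0,0.11,0.0],[-0.16,0.0,0.33,-0.0,0.11,0.01],[-0.17,0.01,0.32,-0.0,0.11,0.0],[-0.17,0.0,0.32,-0.0,0.12,0.01]]
max [0.17 0.01 0.33 0.   0.12 0.01] shift mm 14.675149062275313 rot deg 1.0348988219586162
```

View pics/side1.png

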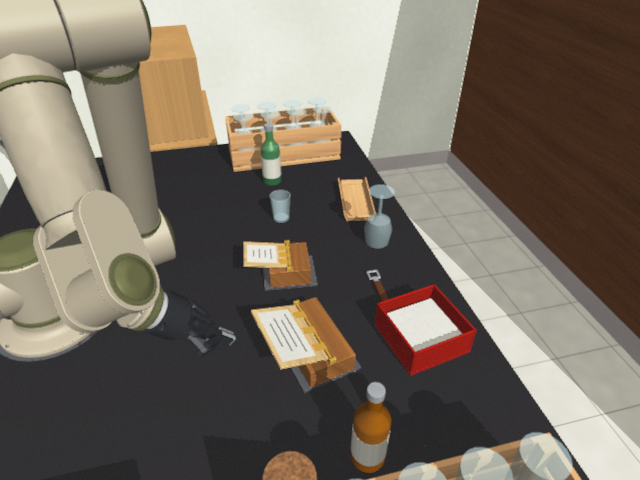

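```bash
python3 go.py 50 -.12 .047 7
```

```text
3.7 [ 0.39470583 -0.26429095  0.11833526] q [-70.2  20.  114.5  52.5  53.6 -28. ] f [ 0.  -0.3 -0.1]
stand frame -0.17086555422408084 0.0016463990165106245 0.11833525898385489 pitch 49.97844897673424
[[-0.02,0.01,0.31,-0.0,-0.0,-0.0],[-0.03,0.0,0.31,-0.01,-0.0,-0.0],[-0.02,0.01,0.32,-0.0,-0.0,-0.01],[-0.03,0.01,0.31,-0.01,-0.0,0.0],[-0.02,0.0,0.31,-0.0,-0.0,0.0],[-0.03,0.01,0.31,-0.0,-0.0,-0.0],[-0.02,0.01,0.31,-0.01,-0.0,-0.0]]
max [0.03 0.01 0.32 0.01 0.   0.01] shift mm 12.831211945876353 rot deg 0.08594366926962349
```

>>> jog_arm --plan '[[[-0.02,0.01,0.31,0,0,0],[-0.03,0,0.31,0,0,0],[-0.02,0.01,0.32,0,0,0],[-0.03,0.01,0.31,0,0,0],[-0.02,0,0.31,0,0,0],[-0.03,0.01,0.31,0,0,0],[-0.02,0.01,0.31,0,0,0]]]'

```text
time_s: 4.4
position: [0.4469, -0.2541, 0.0478]
tool_rot: [[0.748, 0.219, 0.627], [0.168, -0.976, 0.141], [0.642, -0.0, -0.766]]
ft_force: [1.0, 0.4, 0.9]
grip_width: -0.0001
```

```bash
python3 go.py 50 -.1 .047 3; cat > arc.py <<'E'
from plan import *
import sys
# arc.py th0 th1 N pitch [r] [lead_mm]
a=sys.argv;th0,th1,N,pd=float(a[1]),float(a[2]),int(a[3]),float(a[4]);r=float(a[5]) if len(a)>5 else .095;lead=float(a[6])/1e3 if len(a)>6 else 0
p=np.radians(pd);d=np.array([np.cos(p),-np.sin(p)]);n=np.array([np.sin(p),np.cos(p)]);h=.011;S=np.array([0,.0605])
def tcp(t):
    t=np.radians(t);m=np.array([-np.sin(t),-np.cos(t)]);u=np.array([-np.cos(t),np.sin(t)])
    if t<p: q=S+.11*u+.003*m-h*n+.015*d
    else:
        c=h*n if t<p+np.pi/2 else -h*n
        k=np.clip((t-p-np.pi/2)/.2,-1,1); c=-k*h*n   # smooth
        if t-p<np.pi/2-.2: c=h*n
        q=S+r*u+.003*m-c
    return q-lead*m
s=env.observe();p0=np.array(s['position']);R0=np.array(s['tool_rot']);rel=p0-O
print(s['time_s'],'stand frame',np.round([rel@X,rel@Y,rel[2]],4),'pitch',np.degrees(np.arcsin(-R0[2,2])),'q',np.round(s['q'],1),'f',np.round(s['ft_force'],1))
print('tcp(th0)',tcp(th0),'tcp(th1)',tcp(th1))
dr=Ro.from_matrix(orient(pd)@R0.T).as_rotvec();T=[]
e=p0-ws(*tcp(th0))
for i in range(1,N+1):
    f=i/N;T.append((ws(*tcp(th0+(th1-th0)*f)),Ro.from_rotvec(dr*f).as_matrix()@R0))
rows(p0,R0,T)
E
python3 arc.py 16 30 10 50
```

```text
4.4 [ 0.44687287 -0.25407536  0.04782397] q [-62.3  30.7 114.5  64.2  43.6 -36.9] f [1.  0.4 0.9]
stand frame -0.11771974756786592 0.0005143284516060763 0.047823973021337195 pitch 50.023979166248445
[[0.11,0.01,0.1,-0.01,0.0,0.01],[0.11,0.0,0.1,-0.01,0.0,0.01],[0.11,0.0,0.1,-0.01,0.0,0.01]]
max [0.11 0.01 0.1  0.01 0.   0.01] shift mm 5.959865770300537 rot deg 0.12154270268120931
4.4 stand frame [-0.1177  0.0005  0.0478] pitch 50.023979166248445 q [-62.3  30.7 114.5  64.2  43.6 -36.9] f [1.  0.4 0.9]
tcp(th0) [-0.10535037  0.06937499] tcp(th1) [-0.09554747  0.09434059]
[[0.64,0.01,-0.25,-0.0,0.0,0.0],[0.05,0.0,-0.04,-0.01,0.0,0.01],[0.06,0.0,-0.04,0.0,0.0,-0.0],[0.06,0.0,-0.03,-0.0,0.0,0.0],[0.06,0.01,-0.03,-0.0,0.0,0.0],[0.06,-0.0,-0.03,-0.01,0.0,0.01],[0.06,-0.0,-0.03,0.0,0.0,0.0],[0.06,-0.0,-0.03,-0.0,0.0,0.0],[0.06,-0.0,-0.03,-0.0,0.0,0.01],[0.06,-0.0,-0.03,-0.01,0.0,-0.0]]
max [0.64 0.01 0.25 0.01 0.   0.01] shift mm 27.486724068175164 rot deg 0.12154270268120931
```

>>> jog_arm --plan '[[[0.11,0,0.1,0,0,0],[0.11,0,0.1,0,0,0],[0.11,0,0.1,0,0,0],[0.06,0,-0.08,0,0,0],[0.06,0,-0.08,0,0,0],[0.06,0,-0.08,0,0,0],[0.06,0,-0.08,0,0,0]]]'

```text
time_s: 5.1
position: [0.4623, -0.2512, 0.0647]
tool_rot: [[0.748, 0.217, 0.628], [0.167, -0.976, 0.139], [0.643, 0.0, -0.766]]
ft_force: [0.5, 0.1, -1.6]
grip_width: -0.0003
```

```bash
python3 arc.py 16 40 10 50; python3 - <<'E'
from h import *
im,d=vision.get_image('side');save('side2.png',cv2.resize(im[230:430,130:400],None,fx=2.9,fy=2.9))
E
```

```text
5.1 stand frame [-0.102   0.      0.0647] pitch 49.983984005344105 q [-60.1  28.9 112.4  61.8  44.1 -31.1] f [ 0.5  0.1 -1.6]
tcp(th0) [-0.10535037  0.06937499] tcp(th1) [-0.08497793  0.11034717]
[[0.11,0.0,-0.21,-0.0,-0.0,0.0],[0.09,0.0,-0.06,-0.0,-0.0,0.0],[0.1,0.0,-0.06,-0.0,-0.0,0.01],[0.11,0.0,-0.05,-0.01,-0.0,-0.0],[0.1,0.0,-0.05,0.0,-0.0,0.0],[0.11,0.0,-0.04,0.0,-0.0,0.0],[0.11,0.0,-0.04,-0.0,-0.0,0.01],[0.11,0.0,-0.04,-0.0,-0.0,-0.0],[0.11,0.0,-0.03,-0.0,-0.0,0.0],[0.11,0.0,-0.02,-0.01,-0.0,0.0]]
max [0.11 0.   0.21 0.01 0.   0.01] shift mm 9.482615672903759 rot deg 0.08594366926962349
```

View pics/side2.png

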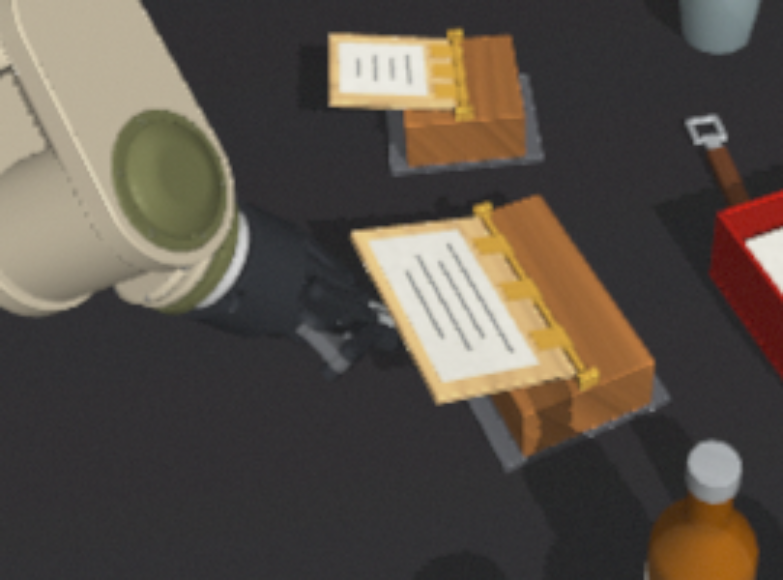

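>>> jog_arm --plan '[[[0.05,0,-0.08,0,0,0],[0.07,0,-0.07,0,0,0],[0.08,0,-0.06,0,0,0],[0.08,0,-0.06,0,0,0],[0.08,0,-0.05,0,0,0],[0.08,0,-0.05,0,0,0],[0.08,0,-0.04,0,0,0],[0.08,0,-0.04,0,0,0]]]'

```text
time_s: 5.95
position: [0.4693, -0.2495, 0.0935]
tool_rot: [[0.748, 0.218, 0.627], [0.167, -0.976, 0.14], [0.643, -0.0, -0.766]]
ft_force: [0.0, -0.2, -1.2]
grip_width: -0.0001
```

```bash
python3 arc.py 32 60 14 50; cat > leaf.py <<'E'
from plan import *
import sys
im,d=vision.get_image('side');save(sys.argv[1]+'.png',cv2.resize(im[200:430,130:430],None,fx=2.6,fy=2.6))
E
python3 leaf.py side3
```

```text
5.95 stand frame [-0.0949  0.0002  0.0935] pitch 49.9902158200179 q [-59.1  25.7 110.2  57.5  46.3 -24. ] f [ 0.  -0.2 -1.2]
tcp(th0) [-0.09365972  0.09768564] tcp(th1) [-0.05852457  0.13420175]
[[0.18,0.01,-0.09,-0.0,-0.0,0.0],[0.09,-0.0,-0.03,-0.0,-0.0,0.0],[0.1,-0.0,-0.02,-0.0,-0.0,0.01],[0.09,-0.0,-0.02,-0.01,-0.0,-0.0],[0.09,-0.0,-0.02,0.0,-0.0,-0.0],[0.1,-0.0,-0.01,0.0,-0.0,0.0],[0.09,-0.0,-0.02,-0.0,-0.0,0.0],[0.1,-0.0,-0.0,-0.0,-0.0,0.0],[0.1,-0.0,-0.01,-0.0,-0.0,0.01],[0.08,-0.0,0.0,-0.0,-0.0,-0.0]]
[[0.08,-0.0,0.0,-0.01,-0.0,-0.0],[0.08,-0.0,0.01,0.0,-0.0,0.0],[0.09,-0.0,0.0,0.0,-0.0,0.0],[0.08,-0.0,0.02,-0.0,-0.0,0.0]]
max [0.18 0.01 0.09 0.01 0.   0.01] shift mm 8.059776671843954 rot deg 0.08594366926962349
```

View pics/side3.png

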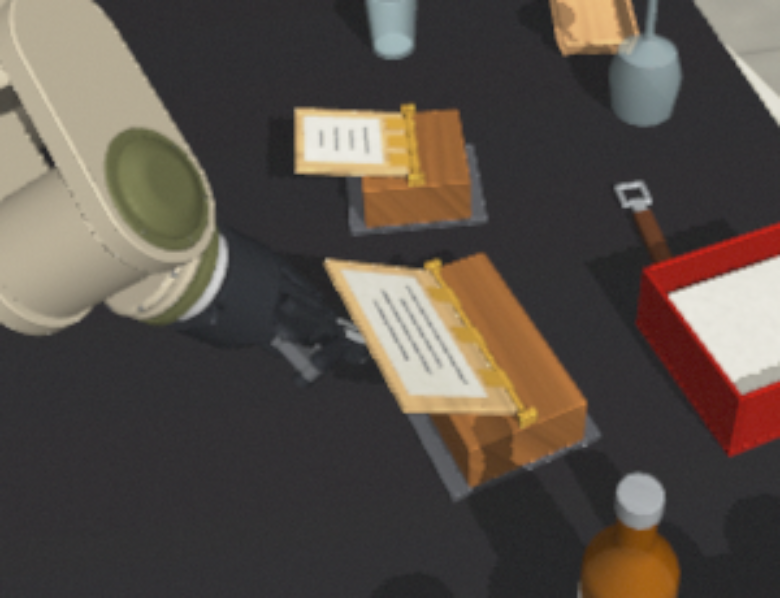

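>>> jog_arm --plan '[[[0.09,0,-0.04,0,0,0],[0.09,0,-0.03,0,0,0],[0.1,0,-0.03,0,0,0],[0.1,0,-0.02,0,0,0],[0.1,0,-0.02,0,0,0],[0.1,0,-0.02,0,0,0],[0.1,0,-0.01,0,0,0],[0.1,0,-0.01,0,0,0],[0.1,0,-0.01,0,0,0],[0.1,0,0,0,0,0]]]'

```text
time_s: 7.0
position: [0.4939, -0.244, 0.1245]
tool_rot: [[0.748, 0.218, 0.627], [0.167, -0.976, 0.14], [0.643, -0.0, -0.766]]
ft_force: [-2.1, -1.1, -0.9]
grip_width: 0.0001
```

```bash
python3 arc.py 56 100 20 50; python3 leaf.py side4
```

```text
7.0 stand frame [-0.0696  0.0003  0.1245] pitch 49.9914325396377 q [-55.8  23.3 106.   53.5  48.1 -14.7] f [-2.1 -1.1 -0.9]
tcp(th0) [-0.06403693  0.13051033] tcp(th1) [0.00511566 0.14750702]
[[0.29,0.01,-0.02,-0.0,-0.0,0.0],[0.1,-0.0,0.02,-0.0,-0.0,0.0],[0.09,-0.0,0.01,-0.0,-0.0,0.0],[0.08,0.0,0.02,-0.0,-0.0,0.0],[0.09,0.0,0.02,-0.01,-0.0,0.01],[0.09,0.0,0.03,0.0,-0.0,-0.0],[0.09,0.0,0.03,0.0,-0.0,-0.0],[0.08,0.0,0.03,0.0,-0.0,-0.0],[0.09,0.0,0.03,0.0,-0.0,0.0],[0.08,0.0,0.04,-0.0,-0.0,0.0]]
[[0.08,0.0,0.04,-0.0,-0.0,0.0],[0.08,0.0,0.05,-0.0,-0.0,0.0],[0.08,0.0,0.05,-0.0,-0.0,0.01],[0.07,0.0,0.05,-0.0,-0.0,-0.0],[0.08,0.0,0.05,-0.01,-0.0,-0.0],[0.07,0.0,0.06,0.0,-0.0,-0.0],[0.07,0.0,0.06,0.0,-0.0,0.0],[0.06,0.0,0.06,0.0,-0.0,0.0],[0.07,0.0,0.06,0.0,-0.0,0.0],[0.06,0.0,0.07,-0.0,-0.0,0.0]]
max [0.29 0.01 0.07 0.01 0.   0.01] shift mm 11.634431657799189 rot deg 0.12154270268120931
```

View pics/side4.png

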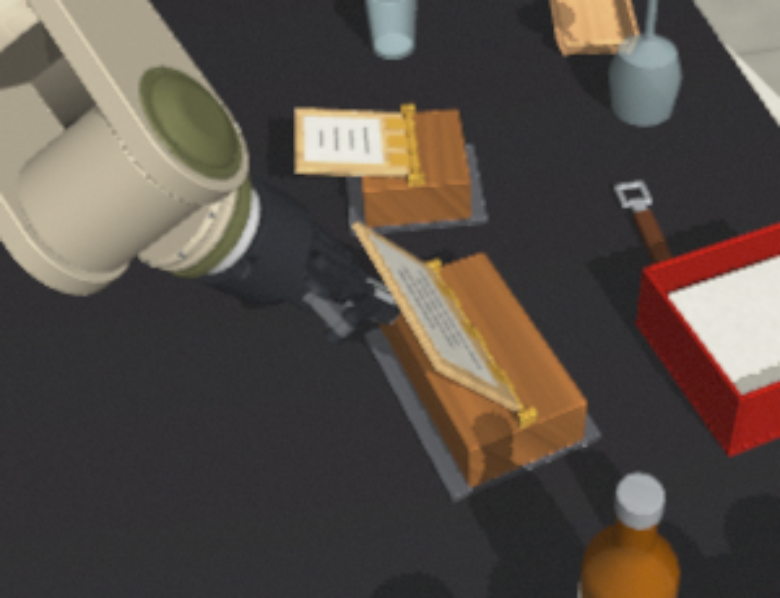

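>>> jog_arm --plan '[[[0.1,0,0,0,0,0],[0.1,0,0.01,0,0,0],[0.1,0,0.01,0,0,0],[0.1,0,0.02,0,0,0],[0.1,0,0.02,0,0,0],[0.1,0,0.02,0,0,0],[0.09,0,0.02,0,0,0],[0.09,0,0.03,0,0,0],[0.09,0,0.03,0,0,0],[0.09,0,0.03,0,0,0]]]'

```text
time_s: 8.05
position: [0.5274, -0.2365, 0.1432]
tool_rot: [[0.748, 0.218, 0.627], [0.167, -0.976, 0.14], [0.643, -0.0, -0.766]]
ft_force: [-1.4, -0.4, -1.8]
grip_width: 0.0002
```

```bash
python3 arc.py 76 130 20 50
```

```text
8.05 stand frame [-0.0353  0.0005  0.1432] pitch 49.99619767660415 q [-51.6  23.1 101.5  50.8  48.3  -6.9] f [-1.4 -0.4 -1.8]
tcp(th0) [-0.03431996  0.14488166] tcp(th1) [0.05141319 0.12903227]
[[0.15,0.01,0.03,-0.0,-0.0,0.0],[0.1,0.0,0.05,-0.0,-0.0,0.0],[0.09,0.0,0.06,-0.0,-0.0,0.0],[0.09,0.0,0.06,-0.0,-0.0,0.0],[0.09,0.01,0.07,-0.01,-0.0,0.01],[0.09,-0.0,0.07,0.0,-0.0,-0.0],[0.09,-0.0,0.08,0.0,-0.0,-0.0],[0.08,-0.0,0.07,0.0,-0.0,-0.0],[0.07,-0.0,0.09,0.0,-0.0,0.0],[0.07,-0.0,0.08,-0.0,-0.0,0.0]]
[[0.07,-0.0,0.09,-0.0,-0.0,0.0],[0.07,-0.0,0.09,-0.0,-0.0,0.0],[0.06,-0.0,0.1,-0.0,-0.0,0.01],[0.05,-0.0,0.09,-0.0,-0.0,-0.0],[0.05,-0.0,0.1,-0.01,-0.0,-0.0],[0.05,-0.0,0.11,0.0,-0.0,-0.0],[0.04,-0.0,0.1,0.0,-0.0,-0.0],[0.03,-0.0,0.11,0.0,-0.0,0.0],[0.03,-0.0,0.11,-0.0,-0.0,0.0],[0.06,-0.0,0.1,-0.0,-0.0,0.0]]
max [0.15 0.01 0.11 0.01 0.   0.01] shift mm 6.131883886702356 rot deg 0.12154270268120931
```

>>> jog_arm --plan '[[[0.1,0,0.04,0,0,0],[0.1,0,0.05,0,0,0],[0.09,0,0.06,0,0,0],[0.09,0,0.06,0,0,0],[0.09,0,0.07,0,0,0],[0.09,0,0.07,0,0,0],[0.09,0,0.08,0,0,0],[0.08,0,0.07,0,0,0],[0.07,0,0.09,0,0,0],[0.07,0,0.08,0,0,0]]]'

```text
time_s: 9.05
position: [0.5704, -0.2271, 0.145]
tool_rot: [[0.747, 0.217, 0.628], [0.167, -0.976, 0.14], [0.643, 0.0, -0.766]]
ft_force: [-2.0, -0.6, 0.8]
grip_width: -0.0002
```

```bash
python3 arc.py 102 150 18 50; python3 leaf.py side5
```

```text
9.05 stand frame [0.0088 0.0006 0.145 ] pitch 49.97611566041117 q [-46.7  25.3  96.8  49.4  46.8  -0.8] f [-2.  -0.6  0.8]
tcp(th0) [0.00839068 0.14697709] tcp(th1) [0.08812591 0.11676839]
[[0.09,0.02,0.04,-0.0,-0.0,0.0],[0.07,-0.0,0.09,-0.0,-0.0,0.0],[0.06,-0.0,0.1,-0.0,-0.0,0.0],[0.05,-0.0,0.09,-0.0,-0.0,0.01],[0.06,-0.0,0.1,-0.01,-0.0,-0.0],[0.04,-0.0,0.1,0.0,-0.0,-0.0],[0.04,-0.0,0.1,0.0,-0.0,-0.0],[0.04,-0.0,0.11,0.0,-0.0,0.0],[0.03,-0.0,0.1,0.0,-0.0,0.0],[0.04,-0.0,0.11,-0.0,-0.0,0.0]]
[[0.08,-0.0,0.11,-0.0,-0.0,0.0],[0.08,-0.0,0.11,-0.0,-0.0,0.01],[0.08,-0.0,0.11,-0.0,-0.0,-0.0],[0.07,-0.0,0.11,-0.0,-0.0,-0.0],[0.07,-0.0,0.11,-0.01,-0.0,-0.0],[0.06,-0.0,0.11,0.0,-0.0,0.0],[0.05,-0.0,0.11,0.0,-0.0,0.0],[0.06,-0.0,0.11,0.0,-0.0,0.0]]
max [0.09 0.02 0.11 0.01 0.   0.01] shift mm 5.440588203494178 rot deg 0.08594366926962349
```

View pics/side5.png

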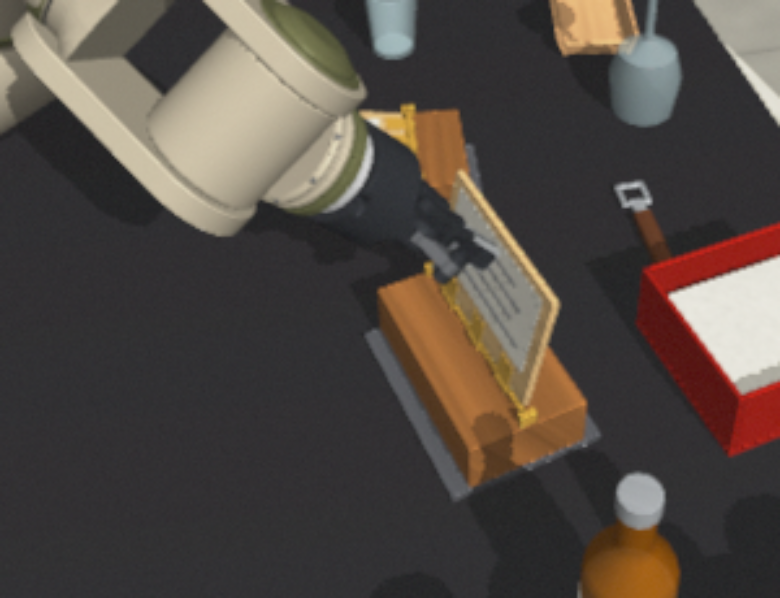

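>>> jog_arm --plan '[[[0.08,0,0.08,0,0,0],[0.07,0,0.09,0,0,0],[0.06,0,0.1,0,0,0],[0.05,0,0.1,0,0,0],[0.05,0,0.1,0,0,0],[0.04,0,0.1,0,0,0],[0.04,0,0.1,0,0,0],[0.04,0,0.11,0,0,0],[0.03,0,0.11,0,0,0],[0.04,0,0.11,0,0,0]]]'

```text
time_s: 10.1
position: [0.6103, -0.2181, 0.1269]
tool_rot: [[0.748, 0.218, 0.627], [0.167, -0.976, 0.14], [0.643, -0.0, -0.766]]
ft_force: [-1.0, -0.3, 0.5]
grip_width: -0.0001
```

```bash
python3 arc.py 128 165 14 50 .092
```

```text
10.1 stand frame [0.0496 0.0009 0.1269] pitch 50.00413290207111 q [-42.7  29.1  93.3  49.6  43.9   1.9] f [-1.  -0.3  0.5]
tcp(th0) [0.04585033 0.12777331] tcp(th1) [0.09651521 0.09427979]
[[0.02,0.02,0.03,-0.0,0.0,0.0],[0.08,0.0,0.1,-0.0,0.0,0.0],[0.07,0.0,0.11,-0.0,0.0,0.01],[0.08,0.0,0.1,-0.01,0.0,-0.0],[0.06,0.0,0.11,0.0,0.0,-0.0],[0.07,0.0,0.1,0.0,0.0,0.0],[0.05,0.01,0.11,-0.0,0.0,0.0],[0.06,-0.0,0.11,-0.0,0.0,0.0],[0.04,-0.0,0.1,-0.0,0.0,0.01],[-0.03,-0.0,0.11,-0.0,0.0,-0.0]]
[[-0.02,-0.0,0.1,-0.01,0.0,-0.0],[-0.03,-0.0,0.1,0.0,0.0,0.0],[-0.04,-0.0,0.1,0.0,0.0,0.0],[-0.04,-0.0,0.1,-0.0,0.0,0.0]]
max [0.08 0.02 0.11 0.01 0.   0.01] shift mm 5.21536192416212 rot deg 0.08594366926962349
```

>>> jog_arm --plan '[[[0.05,0,0.09,0,0,0],[0.04,0,0.1,0,0,0],[0.04,0,0.1,0,0,0],[0.03,0,0.1,0,0,0],[0.03,0,0.1,0,0,0],[0.02,0,0.1,0,0,0],[0.01,0,0.1,0,0,0],[0,0,0.1,0,0,0],[0,0,0.1,0,0,0],[0,0,0.1,0,0,0]]]'

```text
time_s: 11.1
position: [0.6417, -0.2111, 0.1023]
tool_rot: [[0.748, 0.218, 0.628], [0.167, -0.976, 0.14], [0.643, -0.0, -0.766]]
ft_force: [-0.6, -1.0, 0.9]
grip_width: -0.0
```

```bash
python3 arc.py 160 180 10 50 .082; python3 leaf.py side6
```

```text
11.1 stand frame [0.0818 0.001  0.1023] pitch 49.98763690577148 q [-39.8  33.   90.8  50.6  41.2   2.7] f [-0.6 -1.   0.9]
tcp(th0) [0.08445522 0.09843539] tcp(th1) [0.09042649 0.07057066]
[[-0.03,0.03,0.18,-0.0,-0.0,0.0],[-0.03,-0.0,0.07,-0.0,-0.0,0.0],[-0.03,-0.0,0.07,-0.01,-0.0,0.01],[-0.03,-0.0,0.06,0.0,-0.0,-0.0],[-0.03,-0.0,0.07,-0.0,-0.0,0.0],[-0.03,-0.0,0.06,-0.0,-0.0,0.0],[-0.04,-0.0,0.06,-0.0,-0.0,0.01],[-0.04,-0.0,0.06,-0.01,-0.0,-0.0],[-0.04,-0.0,0.06,0.0,-0.0,0.0],[-0.04,-0.0,0.06,-0.0,-0.0,0.0]]
max [0.04 0.03 0.18 0.01 0.   0.01] shift mm 7.397296803562772 rot deg 0.12154270268120931
```

View pics/side6.png

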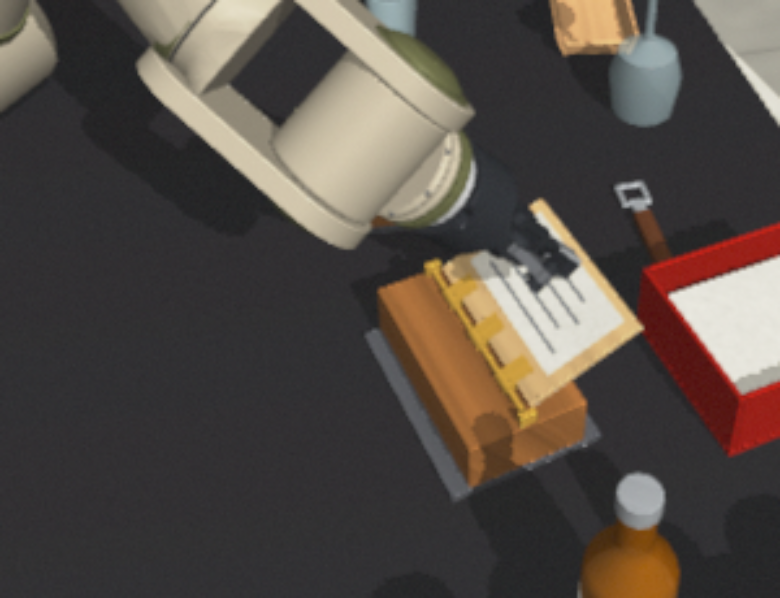

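>>> jog_arm --plan '[[[-0.02,0,0.08,0,0,0],[-0.03,0,0.08,0,0,0],[-0.03,0,0.07,0,0,0],[-0.04,0,0.07,0,0,0],[-0.04,0,0.07,0,0,0],[-0.05,0,0.06,0,0,0],[-0.05,0,0.06,0,0,0],[-0.05,0,0.06,0,0,0]]]'

```text
time_s: 11.95
position: [0.646, -0.2101, 0.0775]
tool_rot: [[0.748, 0.218, 0.628], [0.167, -0.976, 0.14], [0.643, -0.0, -0.766]]
ft_force: [0.6, -0.5, 1.2]
grip_width: 0.0002
```

```bash
python3 arc.py 175 180 10 50 .082; python3 leaf.py side7
```

```text
11.95 stand frame [0.0862 0.001  0.0775] pitch 49.986990726490745 q [-39.4  35.5  91.4  53.5  39.1  -0.8] f [ 0.6 -0.5  1.2]
tcp(th0) [0.08985299 0.07770602] tcp(th1) [0.09042649 0.07057066]
[[0.06,0.03,0.07,-0.0,-0.0,0.0],[-0.01,-0.0,0.01,-0.0,-0.0,0.0],[-0.01,-0.0,0.02,-0.01,-0.0,0.01],[-0.01,-0.0,0.01,0.0,-0.0,-0.0],[-0.01,-0.0,0.02,-0.0,-0.0,0.0],[-0.01,-0.0,0.01,-0.0,-0.0,0.0],[-0.01,-0.0,0.02,-0.0,-0.0,0.01],[-0.01,-0.0,0.01,-0.01,-0.0,-0.0],[-0.01,-0.0,0.02,0.0,-0.0,0.0],[-0.01,-0.0,0.01,-0.0,-0.0,0.0]]
max [0.06 0.03 0.07 0.01 0.   0.01] shift mm 3.878143885933063 rot deg 0.12154270268120931
```

View pics/side7.png

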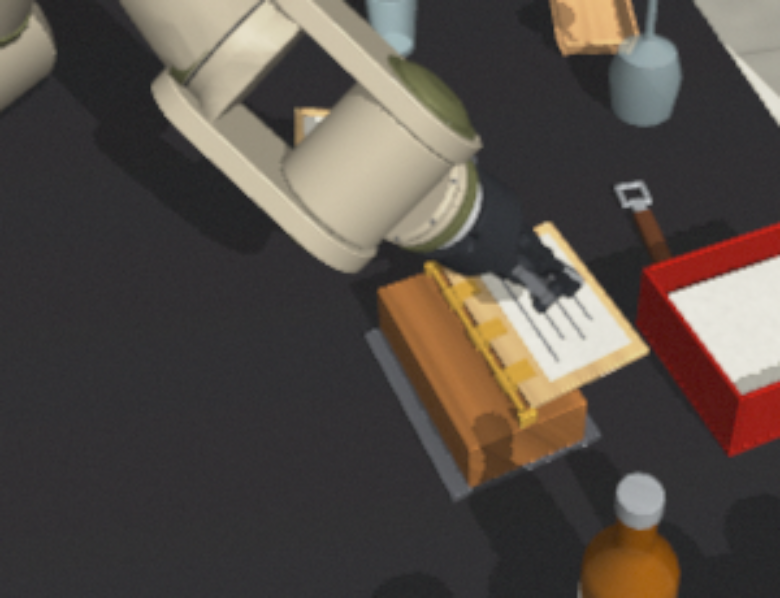

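>>> jog_arm --plan '[[[-0.03,0,0.04,0,0,0],[-0.03,0,0.04,0,0,0],[-0.03,0,0.04,0,0,0],[-0.03,0,0.04,0,0,0]]]'

```text
time_s: 12.4
position: [0.6465, -0.21, 0.0697]
tool_rot: [[0.747, 0.218, 0.628], [0.167, -0.976, 0.14], [0.643, 0.0, -0.766]]
ft_force: [0.1, 0.8, 0.3]
grip_width: 0.0003
```

>>> jog_arm --plan '[[[-0.03,0,0.04,0,0,0],[-0.02,0,0.02,0,0,0],[-0.02,0,0.02,0,0,0]]]'

```text
time_s: 12.7
position: [0.6469, -0.21, 0.0676]
tool_rot: [[0.745, 0.218, 0.63], [0.167, -0.976, 0.14], [0.645, 0.001, -0.764]]
ft_force: [-8.9, 3.1, 21.6]
grip_width: -0.0002
```

>>> jog_arm --plan '[[[0.02,0,-0.02,0,0,0],[0.02,0,-0.03,0,0,0],[0.06,0,-0.08,0,0,0],[0.1,0,-0.12,0,0,0],[0.2,0,-0.24,0,0,0],[0.3,0,-0.36,0,0,0],[0.3,0,-0.6,0,0,0],[0.3,0,-0.8,0,0,0],[0.2,0,-0.9,0,0,0],[0.2,0,-0.9,0,0,0]]]'

```text
time_s: 13.7
position: [0.5947, -0.2213, 0.2347]
tool_rot: [[0.748, 0.218, 0.627], [0.167, -0.976, 0.14], [0.642, 0.0, -0.766]]
ft_force: [-0.6, -0.1, -0.2]
grip_width: 0.0005
```

>>> jog_arm --plan '[[[0.2,0,-0.9,0,0,0],[0.2,0,-0.9,0,0,0],[0.2,0,-0.9,0,0,0],[0.1,0,-0.5,0,0,0],[0,0,0,0,0,0]]]'

```text
time_s: 14.2
position: [0.5357, -0.2353, 0.3524]
tool_rot: [[0.746, 0.216, 0.63], [0.168, -0.976, 0.136], [0.645, 0.005, -0.764]]
ft_force: [0.7, 0.1, -0.4]
grip_width: -0.0001
```

```bash
python3 - <<'E'
from plan import *
s=env.observe();print(s['time_s'],s['position'],s['ft_force'])
im,d=vision.get_image('top');save('top8.png',im);w=cloud('top',d)
P=w[(w[...,1]>-.33)&(w[...,1]<-.1)&(w[...,0]>.5)&(w[...,0]<.70)&(w[...,2]>.045)&(w[...,2]<.1)]
xs=(P-O)@X;ys=(P-O)@Y
for a in np.arange(-.06,.13,.01):
    m=(xs>=a)&(xs<a+.01)&(abs(ys)<.1)
    if m.sum()>5: print(round(a,2),m.sum(),np.round([ys[m].min(),ys[m].max(),np.median(P[m,2])],4))
m=(xs>.02)&(xs<.1)&(abs(ys)<.07)
A=np.c_[xs[m],ys[m],np.ones(m.sum())];k=np.linalg.lstsq(A,P[m,2],rcond=None)[0];print('slope deg',np.degrees(np.arctan(k[:2])),k)
im,d=vision.get_image('side');save('side8.png',im);w=cloud('side',d)
E
```

```text
14.2 [ 0.53566696 -0.23530378  0.35236165] [ 0.71893397  0.12008939 -0.38853116]
-0.05 241 [-0.0848  0.0893  0.0572]
-0.04 267 [-0.0562  0.0896  0.0575]
-0.03 285 [-0.0655  0.09    0.0576]
-0.02 304 [-0.0779  0.0898  0.0576]
-0.01 336 [-0.0784  0.0906  0.0589]
0.0 311 [-0.0795  0.0898  0.064 ]
0.01 330 [-0.0901  0.0898  0.0646]
0.02 328 [-0.0892  0.0904  0.0647]
0.03 326 [-0.0898  0.0901  0.065 ]
0.04 322 [-0.0905  0.09    0.0649]
0.05 289 [-0.0868  0.0802  0.0654]
0.06 284 [-0.079   0.0802  0.0653]
0.07 290 [-0.0801  0.0801  0.0652]
0.08 279 [-0.0795  0.0797  0.0653]
0.09 278 [-0.0796  0.0809  0.0648]
0.1 285 [-0.0795  0.0801  0.0647]
slope deg [-0.06804161 -0.00778819] [-0.00118755 -0.00013593  0.0653035 ]
```

View pics/side8.png

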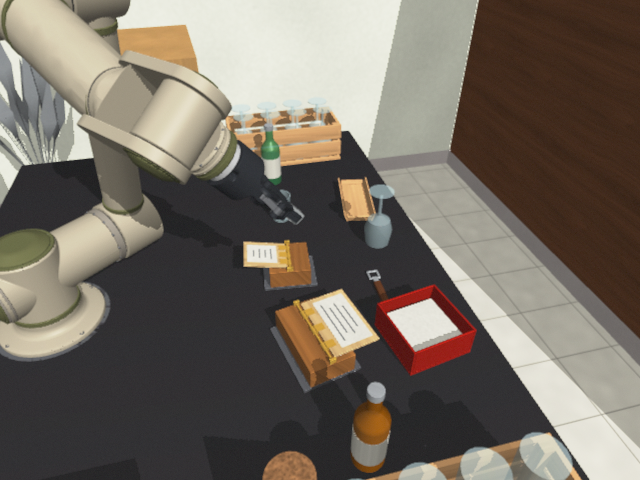

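View pics/top8.png

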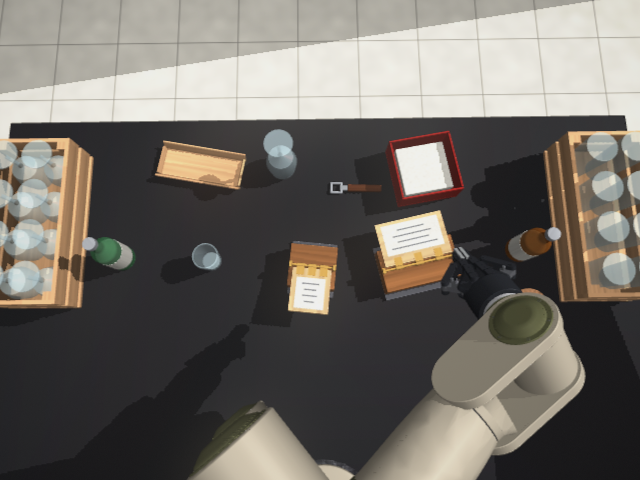

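```bash
python3 -c "
from rig import close_job
print(close_job())"
```

```text
the job is handed in; nothing more can be done
None
```

The wide menu's leaf is turned over and lies flat on the far side of its stand. I pushed it up from under its near edge with the closed fingertips, carried it over the spine and pressed it down. I then backed the arm well clear and handed the job in at about 14 s of the 48 s allowed.

- **Leaf:** the last depth check put its slope at about 0.07° from level, with its top face 65 mm above the table. The calibration is good to about 2 mm.
- **Stand:** the plinth's edges were still within about 1 mm of where I first measured them.
- **Other things:** the narrow menu, tumbler, wine glass, opener and both bottles look unmoved in the last pictures. I compared these by eye and did not measure them again.
- **Forces:** readings between moves were about 2 to 3 N while turning the leaf. The final press against the stop reached about 22 N upward and 9 N sideways, firmer than I meant; I eased off at once.

No check failed or disagreed.

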